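Release the locked filter slide with the pin

TASK

Take the red-handled release pin from its stand, hold the recessed yellow button of the blue filter unit down with it and, keeping the button down, push the filter slide fully out to its stop with the pin. Press gently, only as hard as the button needs (well under 20 N), do not force the slide against its stop, and keep the fingers off the unit. Then stand the pin back in its stand as it was, and leave the other things on the bench alone.

Things in the scene. Friction and masses are not known exactly. Their poses are not given: they have to be found in the camera images.
- filter_unit: Blue bench filter unit, fixed, housing 137 (x) by 110 (y) by 85 mm with a round gauge on top (99 mm high). Origin under it, on the bench; its own -x axis is its front, where the grey nose of the filter slide (50 x 56 x 36 mm) sticks out by about 48 mm. The slide comes out along -x of the unit and downhill: it drops 0.105 mm for each mm it comes out. It needs about 3 N along its way (up to 4 N while moving).
- well_mouth (a point): Centre of the mouth of the round well (16 mm wide; going down, its axis leans 6 degrees towards the unit's +x) in the top of the grey nose, about 58 mm above the bench; it moves with the slide. The yellow sprung release button sits down in the well.
- button_place (a point): Point 14 mm down the well's axis, where on average the top of the yellow release button (15 mm wide) is. It truly lies 6 to 22 mm below the mouth, differing from unit to unit: feel for it. It yields from 2 N and stiffens by 1 N per mm; the slide is free while the button is pressed at least 4 mm down (6 N); at 7 mm (9 N) it bottoms hard.
- filter_slide (a joint): How far the filter slide is out, m: 0 locked home, 0.055 fully out at its stop. The nose (and well) moves towards the unit's -x by this much. Catches at 0, 12 and 24 mm of its way lock it again if the button is let up; beyond about 32 mm there are none.
- pin_grip (a point): Centre of the red square handle (14 x 14 mm, 48 mm high, sides along this point's x and y) of the release pin. Below it is a steel flange (24 mm wide, 4 mm thick, top 24 mm and underside 28 mm below this point) and under that a steel shaft 7 mm thick and 60 mm long. In the stand the flange rests on the stand's top. Mass about 60 g. z points up along the pin.
- pin_tip (a point): Lower end of the release pin's shaft, 88 mm below the centre of its handle.
- release_pin: The same release pin; origin on its axis at the underside of the flange (28 mm below the handle's centre, 60 mm above the tip).
- stand_hole (a point): Centre of the mouth of the 13 mm wide, 64 mm deep upright hole in the top of the aluminium pin stand (56 x 56 mm, 68 mm high, fixed). With the pin standing in it, the handle's centre is 28 mm above this point.
- red_bottle: Small red bottle with a grey nozzle, 24 x 40 x 80 mm, standing loose on the bench; a bystander. Origin under it.
- steel_pin: Hollow ground-steel wrist pin, 23 mm wide, 70 mm high, standing loose on the bench behind the pin stand; a bystander. Origin under it.
There are look-alikes about, which are no part of the job. Of the things that look like the release_pin, the smallest one is meant.

How it is judged:
By the outcome, as a careful person would: the job done as asked, in the order asked, and still so for the second after the job is handed in, with the robot touching nothing.
It also fails if it takes over 72 s, if anything falls off the work surface, if the arm or the gripper's body presses on something with over 40 N, if the wrist force passes 120 N, or if a joint passes its speed limit or range.

ROBOT

A 6-joint arm with a two-finger parallel gripper is mounted at the origin on a cart in front of the work surface, level with it; the furniture and walls round the work are solid. World frame = base frame: x ahead of the robot, y to its left, z up, the work surface at z = 0. Lengths are in mm, angles in rad, forces in N, time in s.
With the tool pointing down it reaches from about 350 to 875 mm from the base axis. Payload 4.2 kg.
Tool frame: the origin (TCP) lies midway between the tips of the shut fingers; the grasp point (between the pads) lies 19 mm behind it; z points along the fingers, y is the line along which they close (so a half turn about z gives the same grasp; the last joint's range is limited). The gripper opens to 85 mm and grips with 20 to 120 N. Pads are 22 mm wide; open, the fingers measure 114 mm over their backs; the gripper's body (76 mm by 85 mm) begins 54 mm behind the grasp point. The pads swing forward as they close: fully open they stand 13 mm farther back than shut.
Start: joints at [-0.933, 0.385, 0.008, 0, -1.194, -0.259], TCP at [231.142, -580.666, 231.312] pointing down, gripper open.
Joint ranges: [-3.14, 3.14], [-1.21, 2.06], [-1.07, 1.41], [-3.16, 2.05], [-2.99, -0.16], [-3.1, 3.1]. Speed limits (rad/s): [2.79, 2.79, 3.14, 3.14, 3.14, 3.14].

INTERFACE

Orientations are given as a unit quaternion [x, y, z, w].
In Python, from bench import read_state, get_image, job_done gives the robot as it stands.
- The arm moves only by the shell command python3 -m jog 'ROWS'. ROWS is JSON, a list of rows, each a list of 3 entries, a list of its own where there are three numbers: the shift along the world's x, y, z scaled (see below), then the turn, a rotation vector about the world's x, y, z scaled (see below), then the gripper's target within -1 to 1 (shut at 1, half-way at 0, fully open at -1). In form: [[[x, y, z], [wx, wy, wz], claw], ...]. A call has 1 to 20 rows; each row is the pose to reach, as a shift and turn from the pose commanded when the call began; what a row does not reach only later rows make up. The controller multiplies each number of a shift by 10 cm and each number of a turn by 120 degrees. A row lasts 1/10 s, in which the tool goes at most 50 mm and 8.59 degrees, less where a joint would pass 70% of its speed; a pose out of reach is approached as far as the arm can. A call with a number of a shift or a turn outside -1 to 1 is refused whole. A call with a gripper value outside its range is refused whole. The fingers move at their own pace and stop on an object; the grip force is fixed at half the most. Time passes only in rows, so rows that repeat a pose let the fingers close. It gives the time, the measured TCP pose, the force, the opening and the grip force at its end, in the units of the state.
- read_state(): the state, without advancing time (a new reading comes with each control period).
- get_image(name): name is "scene" or "top" or "wrist"; returns a dict with "frame" (420x560x3 uint8, red, green, blue), "range_z" (420x560 float32, mm along the optical axis (not along the pixel's ray), 0 where there is no reading), "fx", "fy", "cx", "cy" (pixels), "distortion" ([k1, k2, p1, p2, k3] as OpenCV has them; the pictures are not rectified), "R" (3x3) and "t" (3): a world point X has camera coordinates R X + t. Camera axes: x right, y down, z forward; pixel columns grow to the right and rows downward; lengths in mm; the calibration is good to about 2 mm. A picture is of the moment at which its call begins.
- job_done(): hands the job in; it is judged then, once.
The state is a dict: "clock": time; "joints": joint angles; "joint_vel": joint speeds; "joint_efforts": joint torques, N m; "position": TCP position; "ee_rot": TCP orientation; "contact_force": force on the tool from outside, world axes, zero at the start; "wrist_torque": the same for the moment, N m; "gripper_width": finger opening in mm; "grasp_force": force on a finger pad.
Only numpy, scipy, OpenCV 4.12 (cv2) and the standard library are available. Lean on these libraries where they do the work, as an engineer would, in place of code of your own. Each camera call takes 0.05 s, during which the arm holds its last target. There are 200 camera calls.

## Working session

There is one attempt and no reset: what is moved stays moved. The work goes in short steps, Python scripts to look and compute and a shell command to move; the robot and the scene stay as the last step left them, time stands still between calls to the robot, and variables do not carry over. Pictures are saved under pics/ and viewed, at most 10 in all, crops included, and the job is handed in when it is done.

```bash
ls; mkdir -p pics; python3 - <<'E'
from bench import *
import cv2,numpy as np
s=read_state();print(s)
for n in("scene","top"):
    d=get_image(n);cv2.imwrite(f"pics/{n}0.png",d["frame"][:,:,::-1]);np.savez(f"pics/{n}0.npz",**d)
    print(n,d["fx"],d["cx"],d["cy"],d["distortion"],(-d["R"].T@d["t"]),d["R"])
E
```

```text
pics
{'clock': 0.0, 'joints': array([-9.33371054e-01,  3.85577195e-01,  6.63329278e-03, -4.88429919e-04,
       -1.19393867e+00, -2.58608446e-01]), 'joint_vel': array([-0.00227194,  0.00094426,  0.00152263,  0.00092144,  0.00146713,
        0.0002605 ]), 'joint_efforts': array([-3.13693108e-04, -3.92287838e+01,  1.88399935e+01,  4.18614998e+00,
       -4.65654273e-03,  1.20432492e-05]), 'position': array([ 230.95631551, -580.15788455,  230.21357635]), 'ee_rot': array([-1.88189317e-01,  9.82132191e-01,  1.03849727e-03, -2.47275895e-04]), 'contact_force': array([ 0.04759508, -0.03606148,  1.51355827]), 'wrist_torque': array([ 0.01884539, -0.04399979,  0.04334245]), 'grasp_force': 0.0, 'gripper_width': 85.47329149479056}
scene 495.4515230860846 272.07201734788396 210.13198391828792 [0.01319434 0.         0.         0.         0.        ] [-112.49931542 -645.23000035  643.7249739 ] [[ 0.70416236 -0.70984814 -0.0164617 ]
 [-0.37019672 -0.34725037 -0.86160987]
 [ 0.60589583  0.61280731 -0.50730409]]
top 436.66452918948283 285.2600297310941 215.7970895718647 [-0.02708164  0.          0.          0.          0.        ] [ 329.40127724   12.26256587 1213.68664273] [[-0.06869357 -0.99763655  0.00158423]
 [-0.97757593  0.06699524 -0.19964202]
 [ 0.19906404 -0.01526283 -0.97986762]]
```

View pics/scene0.png

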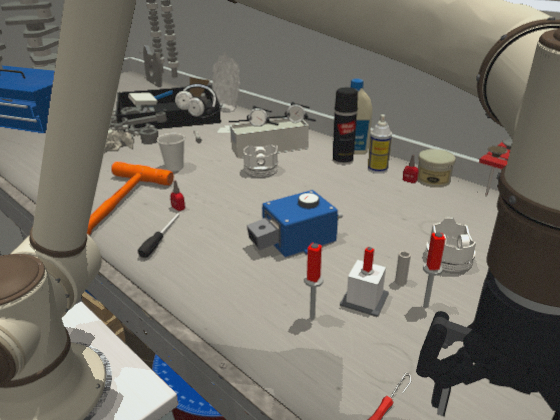

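View pics/top0.png

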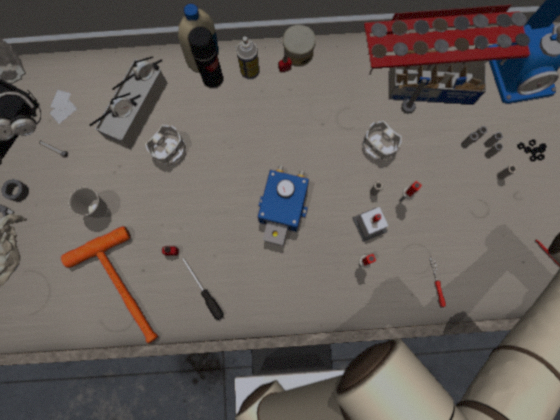

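The scene view shows three red-handled pins: (314,262), (368,258) and (436,252). In the top view they are at (368,260), (376,218) and (413,188). The middle one stands in the white block and is the smallest, so it fits the description. The blue unit is at scene (300,222) and top (284,200), with its grey nose at top (275,234). I'll confirm the pin in a crop and measure.

```bash
cat > h.py <<'E'
import numpy as np,cv2
from bench import *
def load(n): return dict(np.load(f"pics/{n}.npz"))
def K(d): return np.array([[d["fx"],0,d["cx"]],[0,d["fy"],d["cy"]],[0,0,1.]])
def ray(d,p):
    p=np.asarray(p,float).reshape(-1,1,2)
    u=cv2.undistortPoints(p,K(d),d["distortion"]).reshape(-1,2)
    return -d["R"].T@d["t"],np.c_[u,np.ones(len(u))]@d["R"]
def plane(d,p,z):
    c,r=ray(d,p); return c+r*((z-c[2])/r[:,2])[:,None]
def pts(d,m):
    v,u=np.nonzero(m&(d["range_z"]>0)); c,r=ray(d,np.c_[u,v]); return c+r*d["range_z"][v,u][:,None]
def tri(d1,p1,d2,p2):
    c1,r1=ray(d1,p1);c2,r2=ray(d2,p2);a,b=r1[0],r2[0]
    s=np.linalg.lstsq(np.c_[a,-b],c2-c1,rcond=None)[0]
    x,y=c1+s[0]*a,c2+s[1]*b; return (x+y)/2,np.linalg.norm(x-y)
def hsv(d): return cv2.cvtColor(d["frame"],cv2.COLOR_RGB2HSV)
def red(d):
    h=hsv(d);return ((h[...,0]<8)|(h[...,0]>172))&(h[...,1]>150)&(h[...,2]>70)
def blue(d):
    h=hsv(d);return (abs(h[...,0].astype(int)-110)<12)&(h[...,1]>130)
def yellow(d):
    h=hsv(d);return (abs(h[...,0].astype(int)-27)<6)&(h[...,1]>120)
def snap(n,f):
    d=get_image(n);np.savez(f"pics/{f}.npz",**d);cv2.imwrite(f"pics/{f}.png",d["frame"][:,:,::-1]);return d
E
python3 - <<'E'
from h import *
np.set_printoptions(precision=1,suppress=True)
B={"scene0":[(230,175,350,260),(355,240,380,275),(300,235,328,330),(425,225,448,310)],"top0":[(250,160,315,250),(368,208,384,226),(355,250,380,272),(400,176,424,206)]}
for n,bs in B.items():
    d=load(n)
    for i,(a,b,c,e) in enumerate(bs):
        w=np.zeros((420,560),bool);w[b:e,a:c]=1
        for k,f in(("red",red),("blue",blue),("yel",yellow)):
            m=f(d)&w
            if m.sum()<3: continue
            v,u=np.nonzero(m);P=pts(d,m)
            print(n,i,k,m.sum(),"px",u.mean(),v.mean(),"med",np.median(P,0),"lo",np.percentile(P,3,0),"hi",np.percentile(P,97,0))
d=load("scene0")["frame"][:,:,::-1]
a=cv2.resize(d[170:330,230:460],None,fx=3.4,fy=3.4,interpolation=cv2.INTER_CUBIC);cv2.imwrite("pics/cropA.png",a)
E
```

```text
scene0 0 red 182 px 314.14285714285717 252.37912087912088 med [ 418.5 -207.   154.7] lo [ 413.6 -214.    16.1] hi [585.5 -61.  163.5]
scene0 0 blue 2812 px 302.47297297297297 223.2375533428165 med [585.4 -40.7  72.4] lo [531.3 -71.5   9.2] hi [653.8  47.8  86.6]
scene0 1 red 180 px 367.8611111111111 259.51666666666665 med [ 529.5 -243.9  100.3] lo [ 527.5 -248.5   75.9] hi [ 537.5 -235.5  120.3]
scene0 2 red 441 px 313.65986394557825 262.64399092970524 med [ 417.4 -207.8  133.8] lo [ 413.6 -213.9   97.5] hi [ 431.5 -195.7  162.9]
scene0 2 blue 297 px 311.38720538720537 240.46801346801348 med [588.6 -52.8  24. ] lo [565.7 -66.3   6.3] hi [630.8 -44.6  42.7]
scene0 3 red 457 px 435.04595185995623 251.8293216630197 med [ 591.7 -340.2  132.7] lo [ 585.7 -348.    98.4] hi [ 598.7 -325.9  162.6]
top0 0 blue 1684 px 282.92161520190024 201.1728028503563 med [594.6  -0.1  84.9] lo [538.2 -58.3  64.2] hi [669.8  55.   89.1]
top0 0 yel 19 px 276.2105263157895 230.3684210526316 med [522.1  25.1  36.9] lo [517.2 -14.2  33.1] hi [595.7  30.8  48.9]
top0 1 red 17 px 376.29411764705884 218.0 med [ 529.9 -237.4  112.4] lo [ 528.3 -243.3   97.9] hi [ 536.8 -235.5  122.7]
top0 2 red 43 px 369.2093023255814 258.9767441860465 med [ 422.8 -197.3  160.9] lo [ 414.9 -210.8  142.7] hi [ 432.6 -192.8  165.9]
top0 3 red 37 px 414.72972972972974 186.9189189189189 med [ 594.3 -331.7  161.4] lo [ 587.9 -345.2  146. ] hi [ 607.3 -324.1  165.2]
```

View pics/cropA.png

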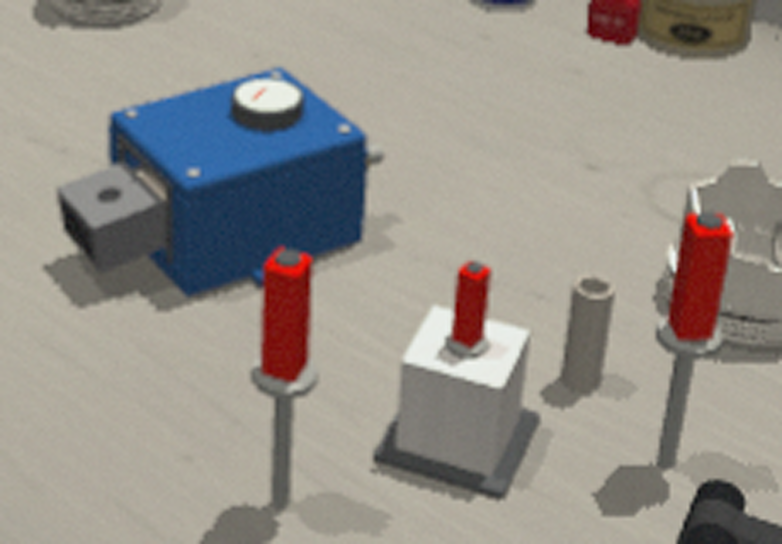

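The crop confirms it: the small red-handled pin stands in the white stand (crop (473,305)). The two big pins either side, at crop (287,320) and (700,280), stand on the bench, and the nose and well are at crop (110,195). Next I'll measure the yaws.

```bash
python3 - <<'E'
from h import *
np.set_printoptions(precision=1,suppress=True)
def rect(P):
    r=cv2.minAreaRect(P[:,:2].astype(np.float32)); return np.round(r[0],1),np.round(r[1],1),round(r[2],1)
for n,bu,bs in (("scene0",(225,175,350,260),(340,250,395,312)),("top0",(250,160,315,250),(350,200,395,245))):
    d=load(n);w=np.zeros((420,560),bool);w[bu[1]:bu[3],bu[0]:bu[2]]=1
    v,u=np.nonzero(w&(d["range_z"]>0));P=pts(d,w);B=blue(d)[v,u]
    k=B&(abs(P[:,2]-85)<4);print(n,"top",rect(P[k]),np.median(P[k],0),k.sum())
    S=hsv(d)[v,u,1]
    k=(S<60)&(abs(P[:,2]-58)<7)&(P[:,0]<P[B,0].min()+40)&(P[:,0]>450)
    print("nose",rect(P[k]),np.median(P[k],0),k.sum())
    w[:]=0;w[bs[1]:bs[3],bs[0]:bs[2]]=1
    v,u=np.nonzero(w&(d["range_z"]>0));P=pts(d,w);S=hsv(d)[v,u,1]
    k=(S<60)&(abs(P[:,2]-68)<4);print("stand",rect(P[k]),P[k].mean(0),k.sum())
E
```

```text
scene0 top (array([607.3,  -4.3]), array([110.6, 136.1]), 72.4) [591.7 -13.6  84.9] 1194
nose (array([529. ,  37.1]), array([90.3, 63.3]), 66.5) [522.1  22.6  57. ] 435
stand (array([ 534.8, -241.3]), array([60.5, 56.4]), 18.6) [ 530.4 -244.5   68.1] 505
top0 top (array([607.4,  -2.9]), array([109.2, 134.1]), 72.0) [596.9   1.3  85. ] 1489
nose (array([524.8,  37.3]), array([81.6, 52.4]), 72.5) [521.4  24.3  57.7] 376
stand (array([ 535.3, -242.5]), array([55.9, 57.5]), 18.1) [ 534.4 -241.3   68.2] 328
```

```bash
python3 -m jog '[[[0.4,0.4,0],[0,0,0],-1],[[0.76,0.85,0],[0,0,0],-1],[[0.76,0.85,0],[0,0,0],-1]]'
python3 -m jog '[[[0.4,0.4,0],[0,0,0],-1],[[0.76,0.85,0],[0,0,0],-1],[[0.76,0.85,0],[0,0,0],-1]]'
python3 -m jog '[[[0.4,0.4,0],[0,0,0],-1],[[0.76,0.85,0],[0,0,0],-1],[[0.76,0.85,0],[0,0,0],-1]]'
python3 -m jog '[[[0.4,0.4,0],[0,0,0],-0.3],[[0.75,0.84,0],[0,0,-0.028],-0.3],[[0.75,0.84,0],[0,0,-0.028],-0.3],[[0.75,0.84,0],[0,0,-0.028],-0.3]]'
python3 -c "
from h import *
d=snap('wrist','w1');print(read_state())"
```

```text
clock: 0.4
position: [308.9, -492.9, 230.9]
ee_rot: [-0.19, 0.982, 0.001, 0.0]
contact_force: [-0.9, 0.1, 0.4]
gripper_width: 85.2
grasp_force: 0.0
clock: 0.7
position: [385.1, -408.0, 231.1]
ee_rot: [-0.19, 0.982, 0.0, 0.0]
contact_force: [-0.0, 0.3, -0.1]
gripper_width: 85.6
grasp_force: 0.0
clock: 1.0
position: [461.1, -323.3, 231.0]
ee_rot: [-0.19, 0.982, 0.0, 0.0]
contact_force: [-0.0, 0.7, -0.4]
gripper_width: 85.4
grasp_force: 0.0
clock: 1.4
position: [534.9, -240.7, 230.7]
ee_rot: [-0.161, 0.987, 0.0, -0.0]
contact_force: [-0.3, -0.4, 0.5]
gripper_width: 55.2
grasp_force: 0.0
{'clock': 1.45, 'joints': array([-1.48779904e-01,  3.19745944e-01, -9.08906830e-02,  9.24101702e-05,
       -1.16150698e+00, -1.10070635e+00]), 'joint_vel': array([-0.03067543, -0.01118281, -0.01163256,  0.00028527, -0.00092992,
        0.00089035]), 'joint_efforts': array([ 9.14172269e-01, -3.53261089e+01,  1.88162076e+01,  4.12308991e+00,
        3.26846202e-02, -2.10957642e-02]), 'position': array([ 533.98090885, -241.64765739,  230.80237244]), 'ee_rot': array([-1.59982983e-01,  9.87119542e-01,  1.64772960e-04, -6.54548880e-04]), 'contact_force': array([ 0.73888771, -0.44725055, -0.32464847]), 'wrist_torque': array([-0.04289873,  0.01454213, -0.01933448]), 'grasp_force': 0.0, 'gripper_width': 55.099275932378056}
```

View pics/w1.png

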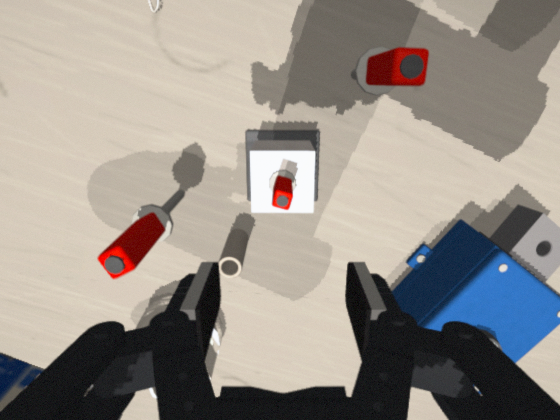

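The wrist view shows the small pin at (283,195) in the square white stand, square to the fingers. The well is at (544,248) in the nose, and the bystanders are clear of the fingers. Measuring now.

```bash
python3 - <<'E'
from h import *
np.set_printoptions(precision=1,suppress=True)
d=load("w1");t=load("top0");s=load("scene0")
w=np.zeros((420,560),bool);w[165:220,265:300]=1
v,u=np.nonzero(w&(d["range_z"]>0));P=pts(d,w);R=red(d)[v,u]
k=R&(P[:,2]<119);print("red z",np.percentile(P[R,2],[2,50,98]),P[R].mean(0))
k=(P[:,2]>114);print("cap",k.sum(),cv2.minAreaRect(P[k][:,:2].astype(np.float32)),P[k].mean(0),"px",u[k].mean(),v[k].mean(),np.median(P[k,2]))
for z0 in(80,90,100,110):
    k=R&(abs(P[:,2]-z0)<5)
    if k.any(): print(z0,P[k].mean(0),np.ptp(P[k],0))
# cap centre across two views: wrist vs scene
ds=pts(s,np.pad(np.ones((40,26),bool),((238,142),(354,180))))
vv,uu=np.nonzero(np.pad(np.ones((40,26),bool),((238,142),(354,180)))&(s["range_z"]>0))
kk=(ds[:,2]>116)&(ds[:,2]<124);print("scene cap",kk.sum(),ds[kk].mean(0),uu[kk].mean(),vv[kk].mean())
k=(P[:,2]>114)
print("tri",tri(d,[u[k].mean(),v[k].mean()],s,[uu[kk].mean(),vv[kk].mean()]))
# stand top
w[:]=0;w[140:220,240:325]=1
v,u=np.nonzero(w&(d["range_z"]>0));P=pts(d,w);f=d["frame"][v,u].min(1)>200
k=(abs(P[:,2]-68)<4)&f;print("stand",cv2.minAreaRect(P[k][:,:2].astype(np.float32)),np.median(P[k,2]))
# well: dark ellipse
w[:]=0;w[225:270,525:560]=1
v,u=np.nonzero(w);g=d["frame"].mean(2)[v,u];k=g<70
print("well px",k.sum(),u[k].mean(),v[k].mean(),plane(d,[u[k].mean(),v[k].mean()],58), "noseZ",np.median(pts(d,w)[:,2]))
r=cv2.cvtColor(d["frame"],cv2.COLOR_RGB2BGR)
a=cv2.resize(r[150:225,245:325],None,fx=7,fy=7,interpolation=cv2.INTER_CUBIC);b=cv2.resize(r[215:280,505:560],None,fx=4,fy=8.08)
b=cv2.resize(r[215:290,505:560],None,fx=3.6,fy=7);cv2.imwrite("pics/c2.png",np.hstack([a,b]))
E
```

```text
red z [ 78.8 115.4 121.1] [ 532.4 -242.4  108.7]
cap 351 ((536.61181640625, -241.32139587402344), (14.242976188659668, 14.092621803283691), 1.6219017505645752) [ 535.7 -241.7  120. ] px 281.96866096866097 198.83760683760684 120.20297063017387
80 [ 529.9 -242.    80.6] [ 1.6 12.2  8.6]
90 [ 530.  -242.9   90.4] [ 4.1 11.7  9.8]
100 [ 530.3 -242.9   99.9] [ 6.6 12.4  9.4]
110 [ 530.2 -242.9  110. ] [ 8.  12.2  9.9]
scene cap 48 [ 533.3 -242.5  119.4] 369.4375 250.08333333333334
tri (array([ 536.3, -241.1,  117.2]), np.float64(0.6955988896260396))
stand ((536.9483642578125, -241.2948455810547), (56.42979431152344, 56.07051467895508), 18.484586715698242) 68.15198817762774
well px 156 540.0512820512821 244.46794871794873 [[518.5  20.8  58. ]] noseZ 57.63744438295387
```

View pics/c2.png

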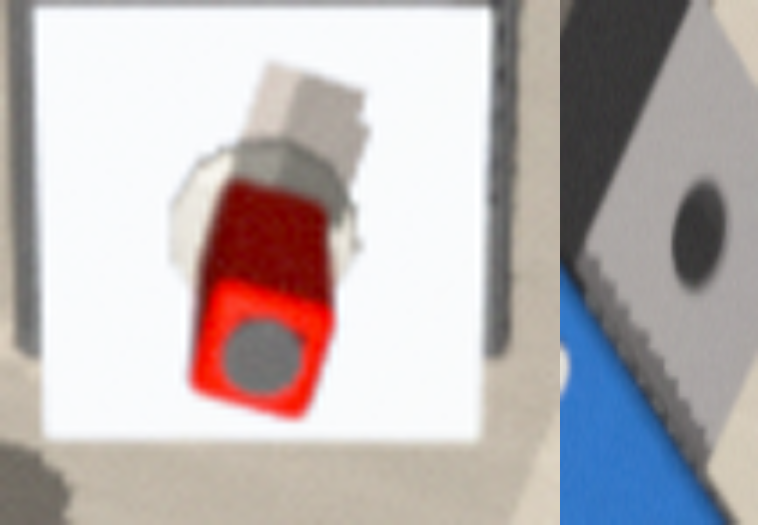

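The handle sits about 16° clockwise of the stand in the crop (world yaw 1.6°), with its top centre at crop (262,355). The mouth of the well is at crop (700,235). I'll turn the gripper by −16.7° and descend.

```bash
python3 -m jog '[[[0.025,0.004,-0.4],[0,0,-0.07],-0.3],[[0.025,0.004,-0.7],[0,0,-0.139],-0.3],[[0.025,0.004,-0.7],[0,0,-0.139],-0.3],[[0.025,0.004,-0.7],[0,0,-0.139],-0.3]]'
python3 -m jog '[[[0,0,-0.3],[0,0,0],-0.3],[[0,0,-0.6],[0,0,0],-0.3],[[0,0,-0.82],[0,0,0],-0.3],[[0,0,-0.82],[0,0,0],-0.3],[[0,0,-0.82],[0,0,0],0.3],[[0,0,-0.82],[0,0,0],0.6],[[0,0,-0.82],[0,0,0],1],[[0,0,-0.82],[0,0,0],1],[[0,0,-0.82],[0,0,0],1],[[0,0,-0.82],[0,0,0],1],[[0,0,-0.82],[0,0,0],1]]'
```

```text
clock: 1.85
position: [536.1, -242.8, 161.9]
ee_rot: [-0.015, 1.0, -0.0, -0.0]
contact_force: [0.3, -0.2, -0.0]
gripper_width: 55.3
grasp_force: 0.0
clock: 2.95
position: [538.0, -241.7, 81.5]
ee_rot: [-0.015, 1.0, -0.001, 0.002]
contact_force: [-0.5, 0.9, 6.5]
gripper_width: 13.3
grasp_force: 58.6
```

```bash
python3 -m jog '[[[0,0,0.2],[0,0,0],1],[[0,0,0.5],[0,0,0],1],[[0,0,0.95],[0,0,0],1],[[0,0,0.95],[0,0,0],1]]'
python3 -m jog '[[[0,0.2,0.3],[0,0,0],1],[[0,0.6,0.5],[0,0,0],1],[[0,1,0.5],[0,0,0],1],[[0,1,0.5],[0,0,0],1],[[0,1,0.5],[0,0,0],1]]'
python3 - <<'E'
from h import *
np.set_printoptions(precision=1,suppress=True)
for n in("scene","top","wrist"): snap(n,n+"2")
s=read_state();print(s["position"],s["ee_rot"],s["contact_force"],s["gripper_width"])
E
```

```text
clock: 3.35
position: [540.5, -242.5, 181.5]
ee_rot: [-0.015, 1.0, -0.002, 0.007]
contact_force: [0.3, -0.7, -1.3]
gripper_width: 13.2
grasp_force: 58.6
clock: 3.85
position: [536.4, -140.3, 224.4]
ee_rot: [-0.016, 1.0, 0.0, 0.0]
contact_force: [-0.3, -0.8, -0.5]
gripper_width: 12.9
grasp_force: 58.7
[ 536.4 -141.9  223.8] [-0.  1. -0. -0.] [-0.5  0.1 -1.2] 13.156525114223651
```

View pics/scene2.png

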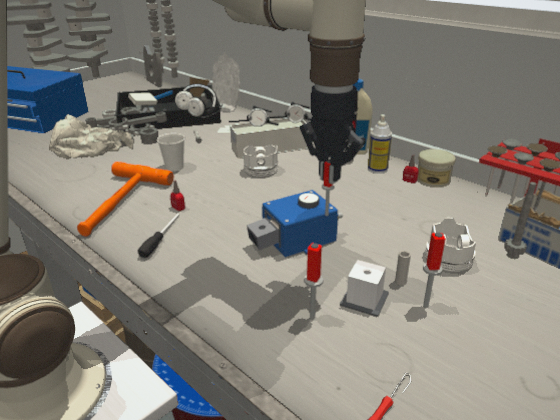

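The pin is held upright at scene (328,190), the stand is empty with its hole at (366,271), and nothing else has moved. Next I'll locate the tip, the hole and the well.

```bash
python3 - <<'E'
from h import *
np.set_printoptions(precision=1,suppress=True)
for n in("scene2","top2","wrist2"):
    d=load(n);a=np.ones((420,560),bool);v,u=np.nonzero(a&(d["range_z"]>0));P=pts(d,a)
    q=(abs(P[:,0]-536)<16)&(abs(P[:,1]+141)<16)
    print(n,"lowest",np.sort(P[q&(P[:,2]>105),2])[:4])
    for z in (145,160,175,185,193,200,215):
        k=q&(abs(P[:,2]-z)<4)
        if k.sum()>2: print(" ",z,k.sum(),P[k].mean(0),"px",u[k].min(),u[k].max(),v[k].min(),v[k].max())
    R=red(d)[v,u]&q
    if R.any(): print(" red",P[R].mean(0),np.percentile(P[R,2],[2,98]))
def dark(d,c,r,z,th):
    x,y=c;w=np.zeros((420,560),bool);w[max(y-r,0):y+r,max(x-r,0):x+r]=1
    g=d["frame"].mean(2);m=w&(g<th);n,l,st,ce=cv2.connectedComponentsWithStats(m.astype(np.uint8))
    for i in range(1,n):
        if st[i,4]>8: print(c,z,st[i],ce[i],plane(d,ce[i],z))
s=load("scene2");t=load("top2");W=load("wrist2");w1=load("w1")
dark(s,(366,271),8,68,140);dark(t,(376,224),9,68,140)
dark(s,(262,228),10,58,65);dark(t,(275,233),10,58,65)
y=yellow(t);y[:222]=0;y[245:]=0;y[:,:262]=0;y[:,290:]=0;vv,uu=np.nonzero(y);print("yellow top",len(vv),uu.mean(),vv.mean())
cv2.imwrite("pics/c3.png",np.vstack([np.hstack([cv2.resize(d["frame"][b-20:b+20,a-20:a+20,::-1],(290,290),interpolation=cv2.INTER_CUBIC) for a,b in L]) for L,d in (([(366,271),(262,228)],s),([(376,224),(275,233)],t))]))
cv2.imwrite("pics/c3.png",np.hstack([cv2.imread("pics/c3.png")[:580],cv2.resize(W["frame"][:,::2,::-1],(210,580))]))
E
```

```text
scene2 lowest [150.9 152.4 153.  153.3]
  160 11 [ 531.7 -142.1  160.6] px 326 328 210 214
  175 16 [ 532.5 -142.1  175.7] px 326 329 203 207
  185 15 [ 532.2 -141.6  185.6] px 326 329 198 202
  193 14 [ 532.6 -141.5  193.2] px 326 329 195 198
  200 14 [ 531.3 -142.1  200.2] px 326 329 192 196
  215 60 [ 529.3 -144.1  215. ] px 322 334 184 190
 red [ 527.6 -139.7  241.2] [218.7 263.4]
top2 lowest [151.3 157.1 161.8 162.4]
  160 4 [ 532.1 -140.8  161.2] px 340 342 216 217
  215 17 [ 525.3 -141.7  214.6] px 341 348 213 216
wrist2 lowest [152.4 152.9 153.  153.5]
  160 43 [ 532.2 -141.8  160.4] px 278 288 212 218
  175 62 [ 532.5 -141.9  175. ] px 277 289 220 230
  185 68 [ 532.4 -141.8  184.9] px 277 289 227 235
  193 20 [ 531.9 -141.6  190.4] px 278 288 232 235
  215 670 [ 527.5 -142.1  214.6] px 259 307 235 256
 red [ 529.7 -142.   248.4] [219.5 263.4]
(366, 271) 68 [364 271   6   3  12] [366.5 271.8] [[ 534.3 -240.3   68. ]]
(376, 224) 68 [372 218   5   5  22] [373.9 219.9] [[ 534.7 -241.5   68. ]]
(376, 224) 68 [372 227  13   6  44] [379.7 230.5] [[ 505.2 -253.8   68. ]]
(262, 228) 58 [252 233   4   5  13] [253.  235.5] [[482.8  16.5  58. ]]
yellow top 0 nan nan<stdin>:20: RuntimeWarning: Mean of empty slice.
  ret = ret.dtype.type(ret / rcount)
```

View pics/c3.png

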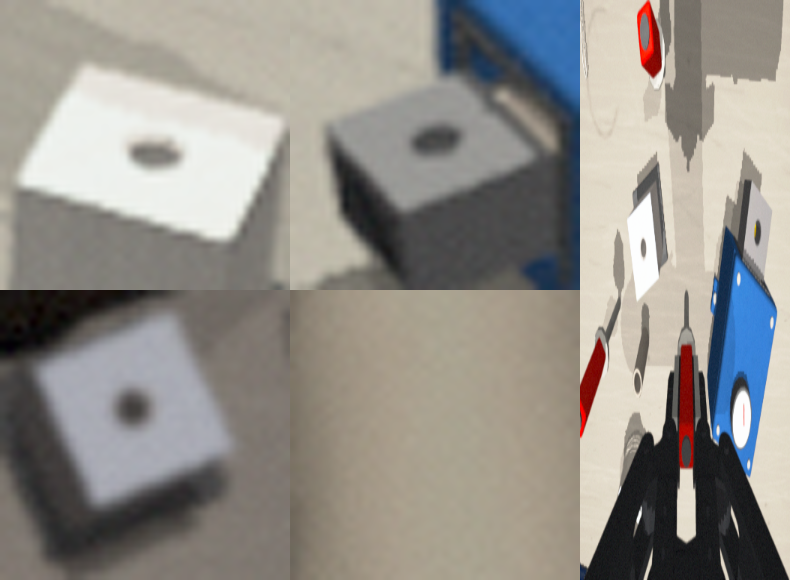

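Crop: the stand hole and the well mouth (scene (262,227)) are both clear, and the pin is vertical, with its tip 73 mm below the TCP. In the wrist view the well is at about (472,169) with yellow visible. I'll work out the well position from these.

```bash
python3 - <<'E'
from h import *
np.set_printoptions(precision=1,suppress=True)
def comp(d,c,r,dark):
    x,y=c;g=d["frame"].astype(int).mean(2);w=np.zeros(g.shape,bool);w[y-r:y+r+1,x-r:x+r+1]=1
    m=w&((g<dark)|yellow(d))
    n,l,st,ce=cv2.connectedComponentsWithStats(m.astype(np.uint8))
    i=l[y,x] or 1+np.argmin(np.linalg.norm(ce[1:]-c,axis=1))
    v,u=np.nonzero(l==i);(e,ax,an)=cv2.minAreaRect(np.c_[u,v].astype(np.float32));return ce[i],e,ax,st[i,4]
I={}
for n,c,r in(("wrist2",(472,169),14),("scene2",(262,227),7),("top0",(275,234),6),("w1",(541,245),14)):
    d=load(n);x,y=c;g=d["frame"].mean(2);w=g[y-r:y+r+1,x-r:x+r+1];th=(w.min()+np.percentile(w,75))/2
    ce,e,ax,N=comp(d,c,r,th);I[n]=(d,e);P=pts(d,np.pad(np.ones((1,1),bool),((y-15,420-y+14),(x,559-x))))
    print(n,round(th),ce,e,ax,N,plane(d,e,58),plane(d,e,57.5))
print(tri(*I["wrist2"],*I["scene2"]),tri(*I["w1"],*I["scene2"]),tri(*I["w1"],*I["wrist2"]))
E
```

```text
wrist2 123 [472.6 168.1] (472.50006103515625, 168.00001525878906) (16.26345443725586, 17.677669525146484) 247 [[521.   26.5  58. ]] [[521.1  26.7  57.5]]
scene2 112 [261.9 226.8] (262.0, 226.5) (6.0, 3.0) 20 [[521.3  28.4  58. ]] [[521.8  28.9  57.5]]
top0 99 [274.4 232.8] (274.5000305175781, 233.00001525878906) (4.949747085571289, 4.949747085571289) 27 [[519.2  26.3  58. ]] [[519.3  26.3  57.5]]
w1 109 [543.1 248.1] (543.0, 248.0) (14.0, 14.0) 174 [[520.9  25.8  58. ]] [[521.   26.3  57.5]]
(array([520.5,  26.7,  58.8]), np.float64(1.354428283707677)) (array([520.8,  27. ,  58. ]), np.float64(1.8264439156370522)) (array([521.3,  27.4,  56.3]), np.float64(0.17635830956808327))
```

```bash
python3 -m jog '[[[-0.05,0.3,0],[0,0,0],1],[[-0.15,0.7,0],[-0.0155,-0.0476,0],1],[[-0.15,1,0],[-0.0155,-0.0476,0],1]]'
python3 -m jog '[[[-0.05,0.4,0],[0,0,0],1],[[-0.103,0.705,0],[0,0,0],1],[[-0.103,0.705,0],[0,0,0],1],[[-0.103,0.705,-0.3],[0,0,0],1],[[-0.103,0.705,-0.5],[0,0,0],1],[[-0.103,0.705,-0.692],[0,0,0],1],[[-0.103,0.705,-0.692],[0,0,0],1],[[-0.103,0.705,-0.692],[0,0,0],1]]'
python3 - <<'E'
from h import *
np.set_printoptions(precision=2,suppress=True)
for n in("scene","wrist","top"): snap(n,n+"3")
s=read_state();p=s["position"];print(p,s["ee_rot"],s["contact_force"])
from scipy.spatial.transform import Rotation as Ro
zt=Ro.from_quat(s["ee_rot"]).as_matrix()[:,2];print(zt,"tip",p+72.8*zt)
for n in("scene3","wrist3"):
    d=load(n);P=pts(d,np.ones((420,560),bool))
    for k in(5,20,35,45):
        c=p+(72.8-k)*zt;q=np.linalg.norm(P-c,axis=1)<10
        al=abs((P-c)@zt)<4; q&=al
        if q.sum()>2: print(n,k,q.sum(),P[q].mean(0)-c)
a=load("scene3")["frame"][170:270,210:360,::-1];b=load("wrist3")["frame"][:,:,::-1]
cv2.imwrite("pics/c4.png",np.hstack([cv2.resize(a,(450,300),interpolation=cv2.INTER_CUBIC),cv2.resize(b[130:330,180:400],(330,300))]))
E
```

```text
clock: 4.3
position: [516.2, -41.9, 221.5]
ee_rot: [-0.013, 0.999, -0.018, 0.046]
contact_force: [0.1, 0.2, -0.7]
gripper_width: 13.7
grasp_force: 58.9
clock: 5.1
position: [511.8, 28.3, 155.2]
ee_rot: [-0.014, 0.999, -0.017, 0.049]
contact_force: [0.2, 0.6, -0.3]
gripper_width: 13.3
grasp_force: 58.8
[512.27  29.08 156.35] [-0.01  1.   -0.02  0.05] [-0.07 -0.53 -0.49]
[ 0.1  -0.03 -0.99] tip [519.68  26.77  83.97]
scene3 5 8 [-5.22 -3.75 -0.67]
scene3 20 10 [-4.44 -3.22 -0.42]
scene3 35 8 [-4.62 -2.68 -0.96]
scene3 45 10 [-4.51 -2.89  0.  ]
wrist3 5 45 [-4.26 -0.66 -0.3 ]
wrist3 20 56 [-4.19 -0.88 -0.06]
wrist3 35 68 [-4.13 -0.63 -0.36]
```

View pics/c4.png

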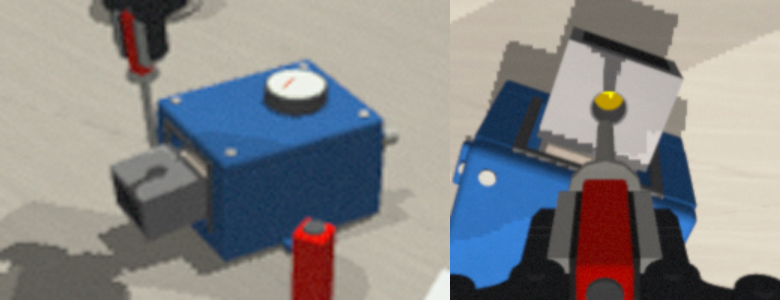

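The pin hangs tilted over the nose. In the wrist crop the well with its yellow button is at (608,107), directly beyond the shaft. I'll check the tip axis against the well in that same view.

```bash
python3 - <<'E'
from h import *
np.set_printoptions(precision=2,suppress=True)
d=load("wrist3");C=-d["R"].T@d["t"]
s=d["frame"];g=s.astype(int).mean(2)
w=np.zeros(g.shape,bool);w[183:216,265:305]=1
P=pts(d,np.ones(g.shape,bool));v,u=np.nonzero(d["range_z"]>0)
y=yellow(d)&w;vv,uu=np.nonzero(y);print("yellow px",len(uu),uu.mean(),vv.mean(),uu.min(),uu.max(),vv.min(),vv.max(),"Y pts",np.median(pts(d,y),0))
m=w&((g<125)|yellow(d));print("\n".join("".join("Y" if yellow(d)[a,b] else "#" if g[a,b]<125 else "." for b in range(262,308)) for a in range(180,240)))
a=np.array([-0.0994,0.0323,0.9945]);p=np.array([512,29,155.6])
for k in(3,6,10,20,30):
    c=p-(72.8-k)*a;q=(np.linalg.norm(P-c,axis=1)<10)&(abs((P-c)@a)<3)
    m=P[q].mean(0);r=(m-C)/np.linalg.norm(m-C);ax=m+r*2.9;e=ax-((ax[2]-58)/a[2])*a
    print(k,q.sum(),"axis",ax,"at z58",e)
S=(abs(P-[519,27,85])<14).all(1)&(np.linalg.norm(np.cross(P-(p-72.8*a),a),axis=1)<9);print("tip z",np.sort(P[S,2])[:5],u[S&(P[:,2]<86)].mean() ,v[S].min())
E
```

```text
yellow px 184 285.2445652173913 196.85326086956522 276 294 191 203 Y pts [525.97  26.46  37.54]
.....................########.................
.....................########.................
.....................########.................
.....................########.................
.....................#######..................
.....................#######..................
.....................#######..................
.....................#######..................
.....................#######..................
.....................#######..................
.....................#######..................
....................YYYYYYYY..................
..................YYYYYYYYYYY.................
.................YYYYYYYYYYYYYY...............
................YYYYYYYYYYYYYYYY..............
...............YYYYYYYYYYYYYYYYYY.............
..............YYYYYYYYYYYYYYYYYYY#............
.............#YYYYYYYYYYYYYYYYYYY##...........
.............##YYYYYYYYYYYYYYYYYY##...........
.............##YYYYYYYYYYYYYYYYY###...........
............####YYYYYYYYYYYYYYY#####..........
............#####
[... 1493 characters left out ...]
.######################.................
..........########################............
............########################..........
.............########################.........
............################################..
###.....####################################..
######.##############..######################.
3 24 axis [516.35  26.19  84.09] at z58 [518.96  25.34  58.  ]
6 35 axis [516.25  26.26  86.15] at z58 [519.06  25.34  58.  ]
10 32 axis [515.75  26.35  90.16] at z58 [518.96  25.3   58.  ]
20 41 axis [514.91  26.47 100.34] at z58 [519.14  25.09  58.  ]
30 51 axis [514.15  26.93 109.89] at z58 [519.34  25.24  58.  ]
tip z [82.19 84.32 85.38 85.44 85.46] 283.3333333333333 209
```

```bash
python3 - <<'E'
from h import *
np.set_printoptions(precision=2,suppress=True)
d=load("wrist3")
for p in((285.5,202),(274,202),(297,202),(285.5,190.7),(285.5,213.3)): print(p,plane(d,p,58)[0])
P=pts(d,yellow(d)&(np.indices((420,560))[0]>188)&(np.indices((420,560))[0]<206)&(abs(np.indices((420,560))[1]-285)<12));print(np.percentile(P,[10,50,90],axis=0))
s=load("scene3");t=load("top3")
E
```

```text
(285.5, 202) [521.17  27.18  58.  ]
(274, 202) [521.51  19.02  58.  ]
(297, 202) [520.83  35.31  58.  ]
(285.5, 190.7) [512.53  26.92  58.  ]
(285.5, 213.3) [530.06  27.44  58.  ]
[[522.44  21.76  36.59]
 [525.97  26.46  37.54]
 [529.58  31.06  38.38]]
```

```bash
python3 -m jog '[[[0.022,0.019,0],[0,0,0],1],[[0.022,0.019,0],[0,0,0],1],[[0.037,0.014,-0.15],[0,0,0],1],[[0.047,0.011,-0.25],[0,0,0],1],[[0.052,0.009,-0.3],[0,0,0],1],[[0.052,0.009,-0.3],[0,0,0],1],[[0.052,0.009,-0.3],[0,0,0],1],[[0.057,0.008,-0.35],[0,0,0],1],[[0.062,0.006,-0.4],[0,0,0],1],[[0.062,0.006,-0.4],[0,0,0],1],[[0.062,0.006,-0.4],[0,0,0],1]]'
python3 -m jog '[[[0,0,0],[0,0,0],1]]'
python3 -m jog '[[[0.002,-0.001,-0.02],[0,0,0],1],[[0.002,-0.001,-0.02],[0,0,0],1],[[0.002,-0.001,-0.02],[0,0,0],1]]'
```

```text
clock: 6.35
position: [517.5, 29.8, 114.9]
ee_rot: [-0.015, 0.999, -0.017, 0.049]
contact_force: [0.8, -0.7, -0.3]
gripper_width: 13.2
grasp_force: 58.8
clock: 6.45
position: [517.7, 29.8, 115.2]
ee_rot: [-0.015, 0.999, -0.017, 0.05]
contact_force: [-0.1, -0.4, -0.3]
gripper_width: 13.1
grasp_force: 58.8
clock: 6.75
position: [517.7, 29.7, 113.1]
ee_rot: [-0.014, 0.999, -0.017, 0.05]
contact_force: [-0.5, -0.5, -0.1]
gripper_width: 13.4
grasp_force: 58.8
```

```bash
for i in 1 2 ; do python3 -m jog '[[[0.001,0,-0.01],[0,0,0],1],[[0.001,0,-0.01],[0,0,0],1]]' | grep -E "pos|contact"; done; python3 -m jog '[[[0.001,-0.001,-0.01],[0,0,0],1],[[0.001,-0.001,-0.01],[0,0,0],1]]'| grep -E "pos|contact"; python3 -m jog '[[[0.001,0,-0.01],[0,0,0],1],[[0.001,0,-0.01],[0,0,0],1]]'| grep -E "pos|contact"
```

```text
position: [517.8, 29.7, 112.0]
contact_force: [0.1, 0.3, -0.7]
position: [517.8, 29.7, 111.0]
contact_force: [-0.5, -0.5, -0.6]
position: [518.2, 29.7, 110.3]
contact_force: [-1.1, 0.4, 1.7]
position: [518.3, 29.7, 109.3]
contact_force: [-0.0, 1.1, 1.4]
```

```bash
python3 -m jog '[[[0.001,0,-0.01],[0,0,0],1],[[0.001,0,-0.01],[0,0,0],1]]' | grep -E "pos|contact"; python3 -m jog '[[[0.001,0,-0.01],[0,0,0],1],[[0.001,0,-0.01],[0,0,0],1]]' | grep -E "pos|contact"; python3 -m jog '[[[0.001,-0.001,-0.01],[0,0,0],1],[[0.001,-0.001,-0.01],[0,0,0],1]]'| grep -E "pos|contact"; python3 -m jog '[[[0.001,0,-0.01],[0,0,0],1],[[0.001,0,-0.01],[0,0,0],1]]'| grep -E "pos|contact"; python3 -m jog '[[[0,0,0],[0,0,0],1]]'| grep -E "pos|contact"
```

```text
position: [518.4, 29.7, 108.3]
contact_force: [-1.7, -0.3, 3.7]
position: [518.5, 29.7, 107.3]
contact_force: [-1.8, -0.2, 3.7]
position: [518.6, 29.6, 106.3]
contact_force: [-1.6, 0.2, 4.2]
position: [518.8, 29.6, 105.4]
contact_force: [-1.0, 0.1, 5.4]
position: [518.8, 29.6, 105.4]
contact_force: [-1.7, -0.4, 6.8]
```

```bash
python3 -m jog '[[[0.001,0,-0.012],[0,0,0],1],[[0.001,0,-0.012],[0,0,0],1]]' | grep -E "pos|contact"; python3 -m jog '[[[-0.01,0.003,-0.001],[0,0,0],1],[[-0.019,0.006,-0.002],[0,0,0],1],[[-0.029,0.009,-0.003],[0,0,0],1],[[-0.029,0.009,-0.003],[0,0,0],1]]' | grep -E "pos|contact";python3 -m jog '[[[-0.01,0.003,-0.001],[0,0,0],1],[[-0.019,0.006,-0.002],[0,0,0],1],[[-0.019,0.006,-0.002],[0,0,0],1]]' | grep -E "pos|contact"
```

```text
position: [518.9, 29.6, 104.3]
contact_force: [-2.0, 0.1, 7.6]
position: [517.2, 30.3, 104.8]
contact_force: [0.5, -4.0, 6.4]
position: [515.4, 30.9, 104.6]
contact_force: [1.0, -3.0, 6.6]
```

```bash
python3 -m jog '[[[-0.005,-0.015,0],[0,0,0],1],[[-0.015,-0.012,-0.001],[0,0,0],1],[[-0.024,-0.009,-0.002],[0,0,0],1],[[-0.024,-0.009,-0.002],[0,0,0],1]]' | grep -E "pos|contact";python3 -m jog '[[[-0.01,0.003,-0.001],[0,0,0],1],[[-0.019,0.006,-0.002],[0,0,0],1],[[-0.019,0.006,-0.002],[0,0,0],1]]' | grep -E "pos|contact"
```

```text
position: [514.0, 30.8, 104.8]
contact_force: [1.7, -1.1, 5.2]
position: [512.1, 31.5, 104.6]
contact_force: [0.9, -0.9, 6.3]
```

```bash
python3 -m jog '[[[-0.01,0.003,-0.001],[0,0,0],1],[[-0.019,0.006,-0.002],[0,0,0],1],[[-0.029,0.009,-0.003],[0,0,0],1],[[-0.029,0.009,-0.003],[0,0,0],1]]' | grep -E "pos|contact"
python3 - <<'E'
from h import *
np.set_printoptions(precision=2,suppress=True)
a=load("scene3");b=snap("scene","scene4")
w=np.zeros((420,560),bool);w[205:265,225:275]=1
ux=np.array([.952,-.306]);c=np.array([607.3,-3.5])
for d in(a,b):
    P=pts(d,w);l=(P[:,:2]-c)@ux;t=(P[:,:2]-c)@[.306,.952]
    k=(P[:,2]>30)&(P[:,2]<55)&(l<-95)&(abs(t)<25);print(k.sum(),np.percentile(l[k],[10,25,50]))
E
```

```text
position: [509.2, 32.4, 104.2]
contact_force: [1.2, -0.8, 5.7]
127 [-117.39 -116.68 -115.64]
172 [-126.32 -125.49 -123.04]
```

```bash
python3 -m jog '[[[-0.019,0.006,-0.006],[0,0,0],1],[[-0.038,0.012,-0.009],[0,0,0],1],[[-0.057,0.018,-0.011],[0,0,0],1],[[-0.076,0.024,-0.013],[0,0,0],1],[[-0.095,0.031,-0.015],[0,0,0],1]]' | grep -E "pos|contact"
python3 -m jog '[[[-0.019,0.006,-0.002],[0,0,0],1],[[-0.038,0.012,-0.004],[0,0,0],1],[[-0.057,0.018,-0.006],[0,0,0],1],[[-0.076,0.024,-0.008],[0,0,0],1],[[-0.095,0.031,-0.011],[0,0,0],1]]' | grep -E "pos|contact"
```

```text
position: [499.7, 35.5, 102.8]
contact_force: [2.1, -1.7, 6.5]
position: [490.2, 38.5, 101.7]
contact_force: [1.2, -0.7, 6.1]
```

Slide is at about 29 mm, moving freely.

```bash
python3 -m jog '[[[-0.019,0.006,-0.002],[0,0,0],1],[[-0.038,0.012,-0.004],[0,0,0],1],[[-0.057,0.018,-0.006],[0,0,0],1],[[-0.076,0.024,-0.008],[0,0,0],1],[[-0.095,0.031,-0.011],[0,0,0],1]]' | grep -E "pos|contact"
python3 -m jog '[[[-0.019,0.006,-0.002],[0,0,0],1],[[-0.038,0.012,-0.004],[0,0,0],1],[[-0.057,0.018,-0.006],[0,0,0],1],[[-0.076,0.024,-0.008],[0,0,0],1],[[-0.086,0.028,-0.009],[0,0,0],1],[[-0.086,0.028,-0.009],[0,0,0],1]]' | grep -E "pos|contact"
python3 - <<'E'
from h import *
np.set_printoptions(precision=2,suppress=True)
a=load("scene3");b=snap("scene","scene5")
w=np.zeros((420,560),bool);w[195:275,200:275]=1
ux=np.array([.952,-.306]);c=np.array([607.3,-3.5])
for d in(a,b):
    P=pts(d,w);l=(P[:,:2]-c)@ux;t=(P[:,:2]-c)@[.306,.952]
    k=(P[:,2]>28)&(P[:,2]<50)&(l<-95)&(abs(t)<25);print(k.sum(),np.percentile(l[k],[2,5,10,25]))
E
```

```text
position: [480.6, 41.7, 100.5]
contact_force: [1.6, -1.6, 7.0]
position: [471.7, 44.5, 99.5]
contact_force: [1.5, -0.7, 6.4]
90 [-118.14 -117.61 -117.21 -116.58]
293 [-166.14 -165.66 -165.19 -162.82]
```

```bash
python3 -m jog '[[[-0.019,0.006,-0.002],[0,0,0],1],[[-0.038,0.012,-0.004],[0,0,0],1],[[-0.047,0.015,-0.005],[0,0,0],1],[[-0.047,0.015,-0.005],[0,0,0],1]]' | grep -E "pos|contact"
for i in 1 2; do python3 -m jog '[[[-0.0095,0.003,-0.001],[0,0,0],1],[[-0.0095,0.003,-0.001],[0,0,0],1]]' | grep -E "pos|contact"; done
```

```text
position: [467.0, 46.0, 99.0]
contact_force: [-0.1, -0.6, 7.2]
position: [466.1, 46.3, 98.9]
contact_force: [1.6, -1.7, 6.6]
position: [465.4, 46.7, 98.9]
contact_force: [2.3, -1.9, 6.9]
```

```bash
python3 -m jog '[[[-0.006,0.002,-0.001],[0,0,0],1],[[-0.006,0.002,-0.001],[0,0,0],1]]' | grep -E "pos|contact"; python3 -m jog '[[[-0.006,0.002,0],[0,0,0],1],[[-0.006,0.002,0],[0,0,0],1]]' | grep -E "pos|contact"
python3 - <<'E'
from h import *
np.set_printoptions(precision=2,suppress=True)
b=snap("scene","scene6")
w=np.zeros((420,560),bool);w[195:275,200:275]=1
ux=np.array([.952,-.306]);c=np.array([607.3,-3.5])
P=pts(b,w);l=(P[:,:2]-c)@ux;t=(P[:,:2]-c)@[.306,.952]
k=(P[:,2]>28)&(P[:,2]<50)&(l<-95)&(abs(t)<25);print(k.sum(),np.percentile(l[k],[2,5,10,25]))
E
```

```text
position: [465.0, 46.9, 98.9]
contact_force: [2.0, -2.4, 7.9]
position: [464.7, 47.2, 99.0]
contact_force: [2.3, -2.5, 6.9]
351 [-172.08 -171.8  -171.28 -163.8 ]
```

```bash
python3 -m jog '[[[-0.01,0.003,0],[0,0,0],1],[[-0.01,0.003,0],[0,0,0],1],[[-0.01,0.003,0],[0,0,0],1]]' | grep -E "pos|contact"; python3 -m jog '[[[0,0,0],[0,0,0],1]]' | grep -E "pos|contact"
python3 - <<'E'
from h import *
np.set_printoptions(precision=2,suppress=True)
w=np.zeros((420,560),bool);w[195:275,200:275]=1
ux=np.array([.952,-.306]);c=np.array([607.3,-3.5])
for i in range(3):
    b=snap("scene","scene7")
    P=pts(b,w);l=(P[:,:2]-c)@ux;t=(P[:,:2]-c)@[.306,.952]
    k=(P[:,2]>28)&(P[:,2]<50)&(l<-95)&(abs(t)<25);print(k.sum(),np.percentile(l[k],[2,5,10,25]),read_state()["contact_force"])
E
```

```text
position: [463.7, 47.7, 99.0]
contact_force: [2.6, -1.4, 7.4]
position: [463.7, 47.7, 98.9]
contact_force: [2.3, -0.5, 7.8]
371 [-172.11 -171.66 -171.17 -164.89] [ 1.55 -1.51  5.99]
377 [-172.21 -171.79 -170.99 -163.8 ] [ 2.38 -1.4   6.81]
386 [-172.38 -171.56 -170.97 -163.65] [ 2.5  -1.25  6.27]
```

```bash
python3 - <<'E'
from h import *
np.set_printoptions(precision=2,suppress=True)
w=np.zeros((420,560),bool);w[190:280,195:280]=1
ux=np.array([.952,-.306]);c=np.array([607.3,-3.5])
for n in("scene0","scene2","scene3","scene4","scene5","scene6","scene7"):
    b=load(n);P=pts(b,w);l=(P[:,:2]-c)@ux;t=(P[:,:2]-c)@[.306,.952]
    k=(P[:,2]>18)&(P[:,2]<52)&(abs(t)<30)&(l<-95);m=np.percentile(l[k],2)
    f=k&(l<m+3);print(n,f.sum(),np.median(l[f]),end=" ")
    # side face (t most negative) extent, top face
    k=(P[:,2]>44)&(P[:,2]<62)&(abs(t)<22)&(l<-90);print("top z",np.median(P[k,2]),"minl",np.percentile(l[k],1))
s=read_state();p=s["position"]
from scipy.spatial.transform import Rotation as Ro
zt=Ro.from_quat(s["ee_rot"]).as_matrix()[:,2];print(p,zt)
d=snap("wrist","wrist7");C=-d["R"].T@d["t"]
for n in("scene7","wrist7","wrist3"):
    d=load(n);P=pts(d,np.ones((420,560),bool))
    pp=p if n!="wrist3" else np.array([512,29,155.6])
    for k in(28,35,42,50,55):
        cc=pp+(72.8-k)*zt;q=(np.linalg.norm(P-cc,axis=1)<9)&(abs((P-cc)@zt)<3)
        if q.sum()>2: e=P[q].mean(0)-cc;print(n,k,q.sum(),e)
cv2.imwrite("pics/c5.png",np.hstack([cv2.resize(load("scene7")["frame"][160:280,190:350,::-1],(480,360),interpolation=cv2.INTER_CUBIC),cv2.resize(load("wrist7")["frame"][130:330,160:340,::-1],(320,360))]))
E
```

```text
scene0 85 -116.0881424690451 top z 56.1252945777664 minl -118.31527063457474
scene2 85 -116.21124011409437 top z 55.87850401308117 minl -118.25271580934394
scene3 81 -116.13984863047801 top z 56.05686970355549 minl -118.05800196611776
scene4 84 -125.3416839726876 top z 55.67882673009899 minl -127.04458016683485
scene5 109 -164.65028279894656 top z 51.32994332243561 minl -166.0687235183653
scene6 112 -170.8100233556483 top z 50.82626354732167 minl -171.9904049362785
scene7 107 -170.9174903501561 top z 50.67975834949459 minl -172.49647620383553
[463.7   47.7   98.92] [ 0.11 -0.03 -0.99]
scene7 28 10 [-1.87  0.61 -0.77]
scene7 35 7 [-2.72 -1.89 -1.04]
scene7 42 8 [-3.37 -1.82 -0.42]
scene7 50 7 [-3.8  -2.83 -0.62]
scene7 55 3 [-4.14 -3.66 -1.76]
wrist7 28 137 [-2.6   3.91 -1.78]
wrist7 35 46 [-3.91 -0.17 -0.36]
wrist7 42 6 [-4.09 -0.18 -2.69]
wrist3 28 50 [-3.89 -0.75 -0.14]
wrist3 35 51 [-3.91 -0.65 -0.37]
wrist3 42 14 [-4.02 -0.65 -2.74]
```

View pics/c5.png

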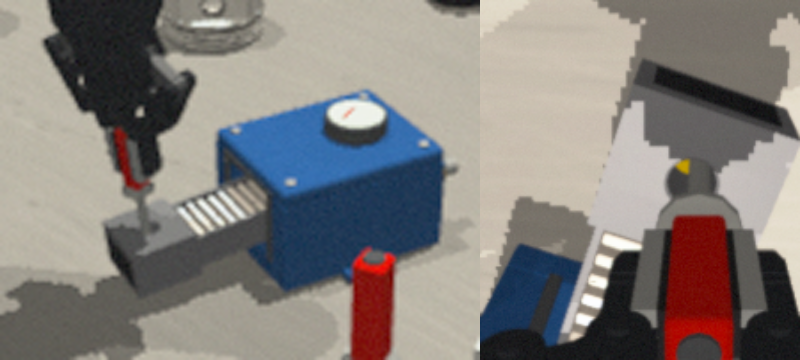

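Scene: the slide is out with its ribs showing, and the front face has moved 54.8 mm. It didn't move further when the tool went another 1 mm, so it is at the stop. The pin sits unmoved in the grip. I'll back off, then retract along the well axis.

```bash
python3 -m jog '[[[0.02,-0.006,0.002],[0,0,0],1],[[0.015,-0.005,0.05],[0,0,0],1],[[0.01,-0.003,0.1],[0,0,0],1],[[0,0,0.2],[0,0,0],1],[[-0.02,0.006,0.4],[0,0,0],1],[[-0.04,0.013,0.6],[0,0,0],1],[[-0.07,0.023,0.9],[0,0,0],1],[[-0.07,0.023,0.9],[0,0,0],1]]'
python3 -m jog '[[[0,0,0.3],[0.0078,0.0238,0],1],[[0,0,0.3],[0.0155,0.0476,0],1],[[0.2,-0.3,0.3],[0.0155,0.0476,0],1],[[0.4,-0.6,0.3],[0.0155,0.0476,0],1],[[0.6,-0.99,0.3],[0.0155,0.0476,0],1],[[0.6,-0.99,0.3],[0.0155,0.0476,0],1],[[0.6,-0.99,0.3],[0.0155,0.0476,0],1]]'
python3 - <<'E'
from h import *
np.set_printoptions(precision=2,suppress=True)
w=np.zeros((420,560),bool);w[190:280,195:280]=1
ux=np.array([.952,-.306]);c=np.array([607.3,-3.5])
b=snap("scene","scene8");P=pts(b,w);l=(P[:,:2]-c)@ux;t=(P[:,:2]-c)@[.306,.952]
k=(P[:,2]>18)&(P[:,2]<52)&(abs(t)<30)&(l<-95);m=np.percentile(l[k],2);print(np.median(l[k&(l<m+3)]))
print(np.mean([read_state()["position"] for i in range(20)],0),read_state()["ee_rot"])
E
```

```text
clock: 15.3
position: [455.1, 49.5, 191.1]
ee_rot: [-0.015, 0.998, -0.016, 0.053]
contact_force: [0.7, -0.1, -1.0]
gripper_width: 13.2
grasp_force: 58.9
clock: 16.0
position: [512.8, -51.1, 216.0]
ee_rot: [-0.013, 1.0, 0.0, -0.002]
contact_force: [-0.8, 0.3, -0.8]
gripper_width: 13.4
grasp_force: 59.1
-170.79290139650044
[512.67 -50.38 216.35] [-0.01  1.    0.   -0.  ]
```

```bash
python3 -m jog '[[[0.05,-0.4,0],[0,0,0],1],[[0.1,-0.8,0],[0,0,0],1],[[0.129,-0.98,0],[0,0,0],1]]' | head -2
python3 -m jog '[[[0.05,-0.4,0],[0,0,0],1],[[0.1,-0.8,0],[0,0,0],1],[[0.1,-0.931,0],[0,0,0],1],[[0.1,-0.931,0],[0,0,0],1],[[0.1,-0.931,-0.4],[0,0,0],1],[[0.1,-0.931,-0.61],[0,0,0],1],[[0.1,-0.931,-0.61],[0,0,0],1],[[0.1,-0.931,-0.61],[0,0,0],1]]'
python3 - <<'E'
from h import *
np.set_printoptions(precision=2,suppress=True)
d=snap("wrist","wrist9");snap("scene","scene9");C=-d["R"].T@d["t"]
s=read_state();p=s["position"];print(p,s["ee_rot"])
P=pts(d,np.ones((420,560),bool));v,u=np.nonzero(d["range_z"]>0)
for z in(88,95,105,115,125):
    q=(np.hypot(P[:,0]-p[0],P[:,1]-p[1])<10)&(abs(P[:,2]-z)<3)
    if q.sum()<3: continue
    m=P[q].mean(0);r=(m-C)/np.linalg.norm(m-C);print(z,q.sum(),m+2.9*r)
q=(np.hypot(P[:,0]-p[0],P[:,1]-p[1])<10)&(P[:,2]>72);print("low",np.sort(P[q,2])[:4])
g=d["frame"].min(2)[v,u]
k=(abs(P[:,2]-68)<4)&(np.hypot(P[:,0]-536.8,P[:,1]+241.3)<46)&(g>150);print("stand",k.sum(),cv2.minAreaRect(P[k][:,:2].astype(np.float32)))
# dark hole in image
x=cv2.projectPoints(np.array([[536.8,-241.3,68.]]),cv2.Rodrigues(d["R"])[0],d["t"],K(d),d["distortion"])[0][0,0];print("hole px",x)
a,b=int(x[0]),int(x[1]);G=d["frame"].mean(2)
for y in range(b-16,b+16): print(y,"".join("#" if G[y,i]<130 else "+" if G[y,i]<180 else "." for i in range(a-28,a+28)),a-28)
E
```

```text
clock: 16.35
position: [526.1, -148.9, 217.2]
clock: 17.15
position: [537.0, -240.1, 157.1]
ee_rot: [-0.016, 1.0, -0.0, 0.0]
contact_force: [0.3, -1.3, 0.2]
gripper_width: 13.3
grasp_force: 59.1
[ 537.85 -240.69  158.28] [-0.02  1.   -0.    0.  ]
88 31 [ 533.94 -240.3    85.67]
95 39 [ 533.85 -240.06   92.3 ]
105 40 [ 534.07 -240.41  102.31]
115 48 [ 534.25 -240.21  112.5 ]
125 19 [ 533.86 -240.16  120.66]
low [85.47 85.59 86.17 86.19]
stand 5391 ((536.9786376953125, -241.14234924316406), (56.370243072509766, 56.569400787353516), 17.86518669128418)
hole px [281.38 207.1 ]
191 ........................................................ 253
192 ........................................................ 253
193 ........................................................ 253
194 ........................................................ 253
195 ........................................................ 253
196 ..............................+......................... 253
197 .............................++++....................... 253
198 ............................++++++++.................... 253
1
[... 858 characters left out ...]
...........+##############+................... 253
213 ......................++###########+.................... 253
214 ........................+##########+.................... 253
215 .........................###########.................... 253
216 .........................+##########.................... 253
217 .........................+##########.................... 253
218 .........................+##########.................... 253
219 .........................+##########.................... 253
220 .........................+##########.................... 253
221 .........................+##########.................... 253
222 .........................+##########.................... 253
```

```bash
python3 -m jog '[[[0.015,-0.007,0],[0,0,0],1],[[0.015,-0.007,-0.1],[0,0,0],1],[[0.015,-0.007,-0.2],[0,0,0],1],[[0.015,-0.007,-0.25],[0,0,0],1],[[0.015,-0.007,-0.25],[0,0,0],1]]' | grep -E "pos|contact"
python3 -m jog '[[[0,0,-0.15],[0,0,0],1],[[0,0,-0.3],[0,0,0],1],[[0,0,-0.45],[0,0,0],1],[[0,0,-0.48],[0,0,0],1],[[0,0,-0.48],[0,0,0],1]]' | grep -E "pos|contact"
python3 -m jog '[[[0,0,-0.01],[0,0,0],1],[[0,0,-0.01],[0,0,0],1]]' | grep -E "pos|contact"
python3 -m jog '[[[0,0,-0.01],[0,0,0],1],[[0,0,-0.01],[0,0,0],1]]' | grep -E "pos|contact"
```

```text
position: [537.2, -241.9, 129.7]
contact_force: [0.1, 0.5, 0.1]
position: [538.1, -242.1, 83.1]
contact_force: [0.5, 0.1, -0.0]
position: [538.7, -242.1, 83.1]
contact_force: [0.3, 0.1, -1.0]
position: [538.3, -242.0, 81.6]
contact_force: [0.7, -0.3, -0.7]
```

```bash
for i in 1 2; do python3 -m jog '[[[0,0,-0.007],[0,0,0],1],[[0,0,-0.007],[0,0,0],1]]' | grep -E "pos|contact"; done
```

```text
position: [538.3, -242.0, 81.5]
contact_force: [-1.2, 2.0, 4.9]
position: [538.3, -242.0, 81.5]
contact_force: [-3.1, 2.5, 9.2]
```

```bash
python3 -m jog '[[[0,0,0.006],[0,0,0],1],[[0,0,0.006],[0,0,0],0.6],[[0,0,0.006],[0,0,0],0.3],[[0,0,0.006],[0,0,0],0],[[0,0,0.006],[0,0,0],-0.2],[[0,0,0.006],[0,0,0],-0.3],[[0,0,0.006],[0,0,0],-0.3],[[0,0,0.006],[0,0,0],-0.3],[[0,0,0.2],[0,0,0],-0.3],[[0,0,0.5],[0,0,0],-0.3],[[0,0,0.95],[0,0,0],-0.3],[[0,0,0.95],[0,0,0],-0.3]]'
python3 -m jog '[[[0,0,0.4],[0,0,0],-0.3],[[-0.3,0,0.8],[0,0,0],-0.3],[[-0.6,0,0.8],[0,0,0],-0.3],[[-0.6,0,0.8],[0,0,0],-0.3]]' | grep -E "pos|contact|clock"
python3 - <<'E'
from h import *
np.set_printoptions(precision=2,suppress=True)
b=snap("scene","scene10");d=snap("wrist","wrist10")
for n in("scene10","wrist10"):
    e=load(n);P=pts(e,np.ones((420,560),bool));v,u=np.nonzero(e["range_z"]>0);R=red(e)[v,u]
    k=(np.hypot(P[:,0]-536.8,P[:,1]+241.3)<16)&(P[:,2]>114)
    if k.sum()>3: print(n,"cap",k.sum(),cv2.minAreaRect(P[k][:,:2].astype(np.float32)),np.median(P[k,2]))
w=np.zeros((420,560),bool);w[190:280,195:280]=1
P=pts(b,w);l=(P[:,:2]-[607.3,-3.5])@[.952,-.306];t=(P[:,:2]-[607.3,-3.5])@[.306,.952]
k=(P[:,2]>18)&(P[:,2]<52)&(abs(t)<30)&(l<-95);m=np.percentile(l[k],2);print("slide",np.median(l[k&(l<m+3)])+116.15)
cv2.imwrite("pics/c6.png",cv2.resize(b["frame"][150:340,190:470,::-1],(784,532),interpolation=cv2.INTER_CUBIC))
E
```

```text
clock: 20.25
position: [542.0, -243.3, 182.0]
ee_rot: [-0.015, 1.0, -0.002, 0.007]
contact_force: [1.1, 0.8, 0.5]
gripper_width: 55.4
grasp_force: 0.0
clock: 20.65
position: [475.8, -241.8, 256.8]
contact_force: [0.0, -0.2, -0.4]
scene10 cap 57 ((534.614990234375, -242.33494567871094), (15.319489479064941, 14.856354713439941), 3.1511342525482178) 119.11713030226213
wrist10 cap 267 ((536.5706787109375, -242.45074462890625), (14.666215896606445, 13.086944580078125), 1.666245460510254) 120.19119363574981
slide -54.69653421203839
```

View pics/c6.png

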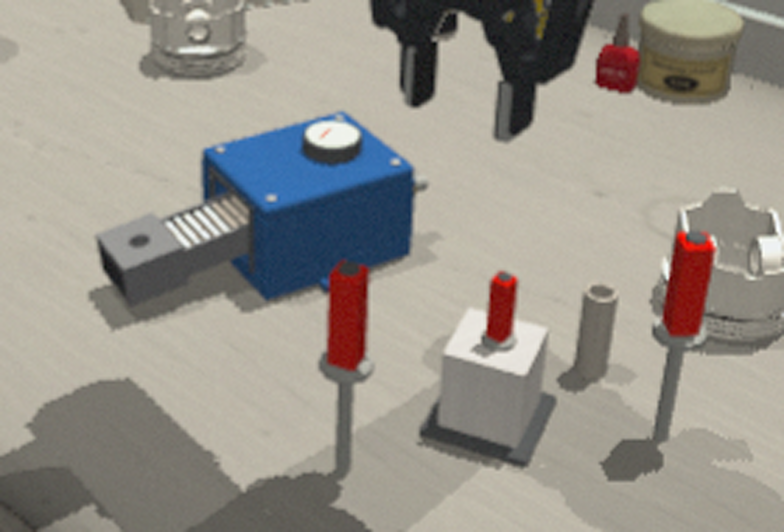

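The pin stands back in its stand at crop (502,310), with its top at 120 mm and its yaw as before. The slide is fully out, the bystanders are untouched and the gripper is clear.

```bash
python3 -c "
from bench import *
print(job_done())"
```

```text
the job is handed in; nothing more can be done
None
```

The job is handed in: the slide is out about 54.7 mm by camera (stop at 55 mm) and stopped moving when pushed further, button force stayed around 8 N, and the pin is back in its stand as it was.

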